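# Point out the next samples and log them

## Robot

A 6-joint arm with a two-finger parallel gripper is mounted at the origin on a cart in front of the work surface, level with it; the furniture and walls round the work are solid. World frame = base frame: x ahead of the robot, y to its left, z up, the work surface at z = 0. Lengths are in mm, angles in degrees, forces in N, time in s.
With the tool pointing down it reaches from about 350 to 850 mm from the base axis. Payload 8.1 kg.
Tool frame: the origin (TCP) lies at the very end of the fingers, on their centre line; the grasp point (between the pads) lies 19 mm behind it; z points along the fingers, y is the line along which they close (so a half turn about z gives the same grasp; the last joint's range is limited). The gripper opens to 85 mm and grips with 20 to 120 N. Pads are 22 mm wide; open, the fingers measure 114 mm over their backs; the gripper's body (76 mm by 85 mm) begins 54 mm behind the grasp point. The pads swing forward as they close: fully open they stand 13 mm farther back than shut.
Start: joints at [67.242, 7.471, 85.268, -0, 87.261, -4.893], TCP at [184.042, 571.081, 231.292] pointing down, gripper open.
Joint ranges: [-169.43, 169.43], [-51.17, 129.36], [1.28, 143.12], [-76.62, 256.62], [0, 156.53], [-152.29, 152.29]. Speed limits (degrees/s): [136.94, 136.94, 159.86, 180, 180, 180].

## Interface

Orientations are given as [roll, pitch, yaw] about the fixed x, y, z axes, in that order (R = Rz(yaw) Ry(pitch) Rx(roll)).
In Python, from bench import r gives the robot as it stands.
- The arm moves only by the shell command python3 -m jog 'ROWS' [FORCE]. ROWS is JSON, a list of rows, each a list of 7 numbers: the turn, a rotation vector about the tool's x, y, z in degrees, then the shift along the tool's x, y, z in mm, then the closure, from -1 (fully open) to 1 (shut), so that 0 is half open. A call has 1 to 5 rows; each row shifts and turns the commanded pose from where the row before left it, along the tool's axes as they then stand; what a row does not reach is not made up. A row lasts 1/10 s, in which the tool goes at most 50 mm and 8.59 degrees, less where a joint would pass 70% of its speed; a pose out of reach is approached as far as the arm can. A call is refused whole if a number of a shift passes 50 or a number of a turn 8.59, either way. A call with a gripper value outside its range is refused whole. The fingers move at their own pace and stop on an object; FORCE is the grip in N (left out, the last holds). Time passes only in rows, so rows that do not move let the fingers close. It gives the time, the measured TCP pose, the force, the opening and the grip force at its end, in the units of the state.
- r.sense(): the state, without advancing time (a new reading comes with each control period).
- r.snapshot(name): name is "scene" or "side" or "wrist"; returns a dict with "pixels" (400x640x3 uint8, red, green, blue), "fx", "fy", "cx", "cy" (pixels), "world_to_cam" (4x4, takes a point from world to camera coordinates); the wrist camera has in their place "hand_eye" (4x4, takes a point from camera to tool coordinates, whose origin is the TCP and whose axes are the flange's). Camera axes: x right, y up, looking along -z (the intrinsics and any distortion apply to the point x, -y, -z); pixel columns grow to the right and rows downward; lengths in mm; the calibration is good to about 2 mm. A picture is of the moment at which its call begins: read the wrist's pose just before it. There is no depth.
- r.hand_in(): hands the job in; it is judged then, once.
The state is a dict: "time": time; "joint_pos": joint angles; "qd": joint speeds; "joint_efforts": joint torques, N m; "tool_pos": TCP position; "tcp_rot": TCP orientation; "ft_force": force on the tool from outside, world axes, zero at the start; "wrist_torque": the same for the moment, N m; "finger_gap": finger opening in mm; "grip_force": force on a finger pad.
Only numpy, scipy, OpenCV 4.12 (cv2) and the standard library are available. Lean on these libraries where they do the work, as an engineer would, in place of code of your own. Each camera call takes 0.05 s, during which the arm holds its last target. There are 200 camera calls.

## Task

Show the bench camera what is needed for the next preparation: point at the culture dish that stands on the round metal riser, then at the single dropper bottle in front (not the pair by the wall), each time holding the fingertips still one to three centimetres straight above its middle for two seconds without touching it. Then log the choice: press the white push button fully down for about half a second, without pushing hard, and let it come up again. Grasp or touch nothing but the button, and do not bring the fingertips close above the other dish or the pot near it.

Things in the scene. Friction and masses are not known exactly. Their poses are not given: they have to be found in the camera images.
- riser: low turned steel riser, round, 80 mm across, 30 mm high, fixed to the worktop; origin at the centre of its underside, z up. One of the two culture dishes stands centred on it to within 3 mm. The riser, the other dish, the bottle, the pot and the button trade places from run to run
- dish_raised_top (a point): centre of the top of the culture dish that stands on the riser: round, flat, whitish, with a shallow rim (closed by its lid), 56 mm across and 15 mm high, loose; its top is 45 mm above the worktop. z up. The first thing to point at
- dropper_top (a point): topmost point, on the axis, of the dropper bottle: amber glass, 33 mm across and 70 mm high to the shoulder, with a black dropper head about 13 mm across at the top, 102 mm high in all, standing alone and loose on the worktop, nearer the robot than a pair of like bottles by the back wall, which are only background. z up. The second thing to point at
- dish_low_top (a point): centre of the top of the other culture dish, identical but standing on the worktop itself: 56 mm across, 15 mm high, loose. z up. A bystander, not to be pointed at or touched
- pot_top (a point): centre of the lid of a white screw-top specimen pot, 39 mm across, 49 mm high, standing loose among the work (a group of like pots far back to the right is only background). z up. A bystander, not to be pointed at or touched
- log_button_top (a point): centre of the top of the push button when up: a round white cap 28 mm across in a round grey housing 44 mm across and 12 mm high, fixed to the worktop. Its top is 22 mm above the worktop when up, 16 mm when fully down. z up. It is pressed straight down from above; the spring takes about 1.2 N to start and 4 N fully down, then it meets a hard stop
- log_button (a joint): travel of the push button: 0 up, 0.006 m fully down; a spring brings it up again. All the things stand to the right of the fixed stereotaxic frame (white board with a motor tower, mid-bench); fingertips carried 0.45 m above the worktop pass over that frame, and at 0.26 m over all the things listed

How it is judged:
By the outcome, as a careful person would: the job done as asked, in the order asked, and still so for the second after the job is handed in, with the robot touching nothing.
It also fails if it takes over 64 s, if anything falls off the work surface, if the arm or the gripper's body presses on something with over 40 N, if the wrist force passes 120 N, or if a joint passes its speed limit or range.

## Working session

There is one attempt and no reset: what is moved stays moved. The work goes in short steps, Python scripts to look and compute and a shell command to move; the robot and the scene stay as the last step left them, time stands still between calls to the robot, and variables do not carry over. Pictures are saved under pics/ and viewed, at most 10 in all, crops included, and the job is handed in when it is done.

```bash
mkdir -p pics
python3 - <<'E'
from bench import r
import cv2,numpy as np
s=r.sense();print(s['time'],s['tool_pos'],s['tcp_rot'],s['finger_gap'],s['ft_force'])
for n in ["scene","side"]:
    d=r.snapshot(n);cv2.imwrite(f"pics/{n}0.png",d['pixels'][:,:,::-1])
    print(n,{k:(np.round(v,3).tolist() if k!='pixels' else 0) for k,v in d.items()})
E
```

```text
0.0 [183.83990041 570.5631872  230.25017054] [-1.79894442e+02 -7.63937916e-03  1.62135566e+02] 85.66653979927152 [-0.44049007 -0.14594     0.4612224 ]
scene {'pixels': 0, 'fx': 499.021, 'fy': 499.021, 'cx': 318.094, 'cy': 198.441, 'world_to_cam': [[-0.811, -0.585, 0.001, 221.806], [0.38, -0.524, 0.763, -451.066], [-0.446, 0.619, 0.647, -481.031], [0.0, 0.0, 0.0, 1.0]]}
side {'pixels': 0, 'fx': 416.055, 'fy': 416.055, 'cx': 322.723, 'cy': 207.488, 'world_to_cam': [[-0.925, -0.381, 0.012, 347.218], [0.169, -0.382, 0.908, -289.43], [-0.341, 0.842, 0.418, -437.143], [0.0, 0.0, 0.0, 1.0]]}
```

View pics/scene0.png

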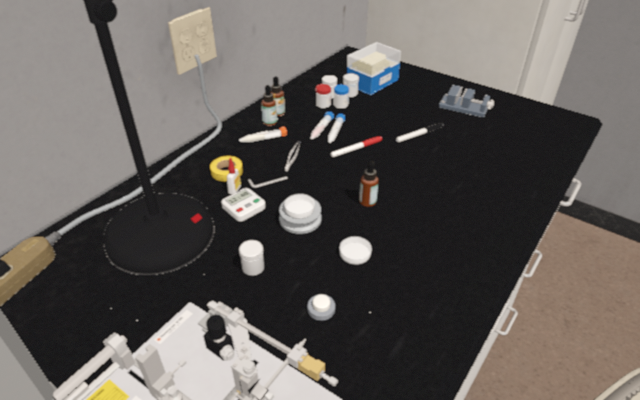

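View pics/side0.png

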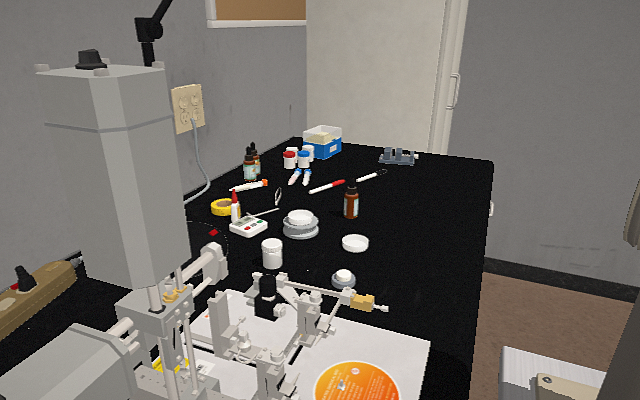

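The scene view shows the raised dish at about (300,206), the lone dropper's top at (371,166), the low dish at (355,247), the pot's lid at (251,246) and the button cap at (321,301). I'll cast rays from these pixels onto planes at the known heights, and cross-check against the side view.

```bash
cat > h.py <<'E'
import numpy as np
def ray(d,u,v,z):
    M=np.array(d['world_to_cam']);R=M[:3,:3];c=-R.T@M[:3,3]
    w=R.T@np.array([(u-d['cx'])/d['fx'],-(v-d['cy'])/d['fy'],-1.]);return c+w*(z-c[2])/w[2]
E
python3 - <<'E'
from bench import r
from h import *
import cv2
P={'scene':[('dish',300,206,45),('drop',371,166,102),('low',355,247,15),('pot',251,246,49),('btn',321,301,22)],
'side':[('dish',300,216,45),('drop',351,184,102),('low',355,241,15),('pot',272,244,49),('btn',343,273,22)]}
for n in P:
    d=r.snapshot(n);im=d['pixels']
    m=(im.min(2)>165).astype('uint8')
    k,_,st,c=cv2.connectedComponentsWithStats(m)
    for i in range(1,k):
        if st[i,4]>60 and 200<c[i][0]<420 and 150<c[i][1]<320: print('  blob',st[i].tolist(),c[i].round(1))
    for a,u,v,z in P[n]: print(n,a,ray(d,u,v,z).round(1))
    crop=im[150:320,230:400] if n=='scene' else im[170:300,250:380]
    cv2.imwrite(f'pics/{n}c.png',cv2.resize(crop[:,:,::-1],(595,595),interpolation=cv2.INTER_CUBIC))
E
```

```text
blob [222, 169, 43, 52, 924] [241.9 200.5]
  blob [371, 188, 6, 15, 71] [373.3 194.6]
  blob [280, 194, 41, 38, 1044] [301.7 211.4]
  blob [340, 237, 31, 27, 678] [355.2 249.7]
  blob [239, 240, 24, 35, 606] [252.2 255.6]
  blob [309, 294, 25, 22, 395] [321.7 305. ]
scene dish [ 571.4 -354.9   45. ]
scene drop [ 492.7 -470.7  102. ]
scene low [ 446.3 -351.2   15. ]
scene pot [ 573.2 -221.4   49. ]
scene btn [ 422.5 -214.    22. ]
  blob [299, 145, 15, 23, 193] [306.6 156.8]
  blob [284, 147, 14, 22, 159] [291.1 158.2]
  blob [246, 166, 9, 12, 65] [249.8 171.6]
  blob [288, 171, 11, 14, 76] [293.2 177.6]
  blob [302, 171, 8, 15, 66] [305.7 178.4]
  blob [357, 173, 20, 9, 66] [366.5 176.6]
  blob [229, 181, 34, 11, 162] [247.4 185.8]
  blob [310, 184, 22, 10, 79] [320.2 188.3]
  blob [229, 202, 49, 36, 506] [247.8 222.1]
  blob [283, 210, 35, 27, 525] [302.2 221. ]
  blob [342, 234, 26, 18, 381] [354.9 242.6]
  blob [262, 238, 20, 31, 410] [273.5 251.1]
  blob [207, 242, 19, 19, 138] [216.2 249.3]
  blob [336, 269, 16, 13, 150] [344.2 274.9]
  blob [276, 272, 80, 26, 295] [316.8 285.9]
  blob [192, 277, 20, 20, 132] [201.  285.8]
  blob [277, 285, 45, 25, 478] [299.7 296. ]
side dish [ 572.9 -348.2   45. ]
side drop [ 488.  -435.9  102. ]
side low [ 443.4 -342.    15. ]
side pot [ 566.1 -209.7   49. ]
side btn [ 422.6 -209.5   22. ]
```

View pics/scenec.png

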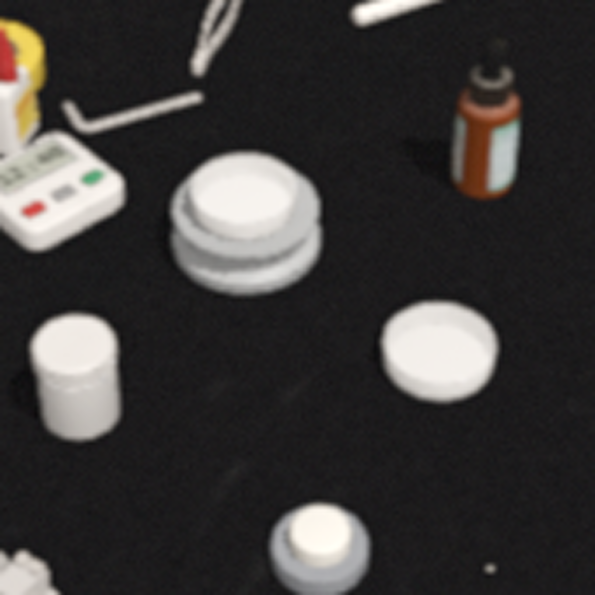

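View pics/sidec.png

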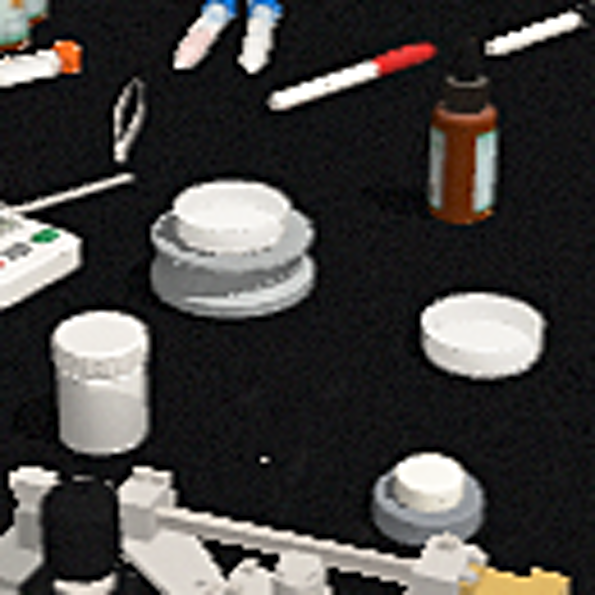

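Both crops confirm the layout. In full-frame pixels the dish top is at (299.7,204.9) in scene and (300.7,216.3) in side. The dropper tip is at (372.3,162.9) and (353.8,178.3), and the cap at (321.7,302) and (344,275). I'll raise and close the gripper first, and check where the lamp stands.

```bash
python3 -m jog '[[0,0,0,0,0,-45,1],[0,0,0,0,0,-45,1],[0,0,0,0,0,-45,1],[0,0,0,0,0,-45,1],[0,0,0,0,0,-40,1]]'
python3 - <<'E'
from bench import r
from h import *
s=r.sense();print(s['tool_pos'],s['tcp_rot'],s['finger_gap'])
a=r.snapshot('scene');b=r.snapshot('side')
for n,p,q,z in [('dish',(299.7,204.9),(300.7,216.3),45),('drop',(372.3,162.9),(353.8,178.3),102),('btn',(321.7,302),(344,275),22)]:
    print(n,ray(a,*p,z).round(1),ray(b,*q,z).round(1))
print('lampbase',ray(a,152,212,20)); 
for z in (300,450,600): print(z,ray(a,100,10,z).round(),ray(b,150,30,z).round())
E
```

```text
time: 0.7
tool_pos: [183.9, 570.9, 453.8]
tcp_rot: [179.9, 0.0, 162.1]
ft_force: [0.5, 0.3, 0.4]
finger_gap: 12.1
grip_force: 0.0
[183.94978175 570.88009115 453.77560983] [1.79924660e+02 7.18552176e-03 1.62136280e+02] 12.149439945807277
dish [ 573.8 -357.    45. ] [ 570.9 -347.4   45. ]
drop [ 495.7 -480.5  102. ] [ 493.7 -472.7  102. ]
btn [ 420.5 -213.    22. ] [ 418.8 -204.3   22. ]
lampbase [ 806.94752349 -198.10360673   20.        ]
300 [1068. -362.  300.] [ 3416. -3006.   300.]
450 [ 674. -128.  450.] [ 26. 597. 450.]
600 [280. 106. 600.] [-3365.  4200.   600.]
```

The lamp pole stands at about (805,-200), with its arm above 0.4 m. So I'll cross the frame at 0.45 m, keep x at or below 450, and drop to 0.26 m once past it.

```bash
python3 -m jog '[[0,0,0,-29,-32,0,1],[0,0,0,-29,-32,0,1],[0,0,0,-29,-32,0,1],[0,0,0,-29,-32,0,1],[0,0,0,-29,-32,0,1]]' | sed -n '2p;4p'
python3 -m jog '[[0,0,0,-29,-32,0,1],[0,0,0,-29,-32,0,1],[0,0,0,-29,-32,0,1],[0,0,0,-29,-32,0,1],[0,0,0,-29,-32,0,1]]'| sed -n '2p;4p'
python3 -m jog '[[0,0,0,-29,-32,0,1],[0,0,0,-29,-32,0,1],[0,0,0,-20,-43,0,1],[0,0,0,-20,-43,0,1],[0,0,0,-20,-43,0,1]]'| sed -n '2p;4p'
python3 -m jog '[[0,0,0,-20,-43,0,1],[0,0,0,-20,-43,0,1],[0,0,0,-20,-43,0,1],[0,0,0,-20,-43,0,1],[0,0,0,-20,-43,0,1]]'
```

```text
tool_pos: [273.2, 372.7, 450.7]
ft_force: [1.0, 0.4, -0.4]
tool_pos: [362.1, 175.9, 451.0]
ft_force: [1.4, 1.0, 0.8]
tool_pos: [414.8, -44.2, 450.9]
ft_force: [1.7, -0.3, 0.2]
time: 2.8
tool_pos: [443.9, -279.7, 450.8]
tcp_rot: [180.0, -0.0, 162.1]
ft_force: [1.5, -0.2, 0.5]
finger_gap: 0.1
grip_force: 0.0
```

Past the frame now. Lower a little and take a wrist look from here.

```bash
python3 -m jog '[[0,0,0,0,0,40,1],[0,0,0,0,0,40,1],[0,0,0,0,0,20,1],[0,0,0,0,0,0,1],[0,0,0,0,0,0,1]]' | sed -n '2p;4p'
cat >> h.py <<'E'
from scipy.spatial.transform import Rotation as Ro
def wray(d,s,u,v,z):
    T=np.eye(4);T[:3,:3]=Ro.from_euler('xyz',s['tcp_rot'],degrees=True).as_matrix();T[:3,3]=s['tool_pos']
    e=dict(d);e['world_to_cam']=np.linalg.inv(T@np.array(d['hand_eye']));return ray(e,u,v,z)
def proj(d,s,p):
    T=np.eye(4);T[:3,:3]=Ro.from_euler('xyz',s['tcp_rot'],degrees=True).as_matrix();T[:3,3]=s['tool_pos']
    q=np.linalg.inv(T@np.array(d['hand_eye']))@np.r_[p,1];return (d['cx']+d['fx']*q[0]/-q[2],d['cy']-d['fy']*q[1]/-q[2])
E
python3 - <<'E'
from bench import r
from h import *
import cv2
s=r.sense();d=r.snapshot('wrist');im=d['pixels'];cv2.imwrite('pics/w1.png',im[:,:,::-1])
print(s['tool_pos'],np.round(d['hand_eye'],2).tolist(),d['fx'],d.keys())
for p in [(572,-352,45),(494,-476,102),(420,-209,22),(445,-347,15)]: print(p,np.round(proj(d,s,p)))
E
```

```text
tool_pos: [444.1, -277.5, 351.7]
ft_force: [0.2, -0.9, 1.0]
[ 444.1082967  -277.53192003  351.65006447] [[0.0, 0.96, 0.27, 67.67], [1.0, -0.0, 0.0, -0.07], [0.0, 0.27, -0.96, -142.53], [0.0, 0.0, 0.0, 1.0]] 359.5216467671908 dict_keys(['pixels', 'fx', 'fy', 'cx', 'cy', 'hand_eye'])
(572, -352, 45) [293. 270.]
(494, -476, 102) [170. 263.]
(420, -209, 22) [362. 128.]
(445, -347, 15) [268. 178.]
```

View pics/w1.png

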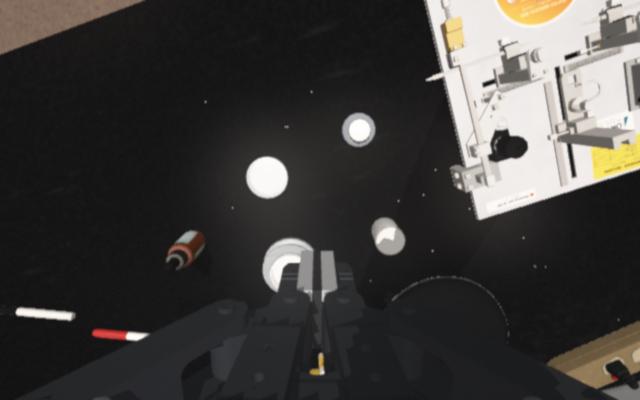

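The wrist view shows the button at (359,129), the low dish at (267,177) and the dropper's tip near (171,266). The pot is at (388,235), and the raised dish near (290,268) is partly hidden by the fingers. I'll compute positions from blobs, using the riser's left edge and the dish's visible arc for the partly hidden dish.

Run:
```python
from bench import r
from h import *
import cv2
s=r.sense();d=r.snapshot('wrist');im=d['pixels']
g=im.min(2)
for t in (130,200,225):
    k,_,st,c=cv2.connectedComponentsWithStats((g>t).astype('uint8'))
    for i in range(1,k):
        if st[i,4]>100 and 220<c[i][0]<410 and 100<c[i][1]<300: print(t,st[i].tolist(),c[i].round(1))
print('btn',wray(d,s,359,129.3,22),'low',wray(d,s,267,177,14))
for u,v in [(170,266),(173,264),(171,262)]: print('drop',wray(d,s,u,v,102).round(1))
print(tuple(np.round(wray(d,s,290,268,45),1)))
cv2.imwrite('pics/w1c.png',cv2.resize(im[220:310,150:330,::-1],(800,400),interpolation=cv2.INTER_CUBIC))
```

```text
130 [343, 112, 32, 33, 824] [358.4 128. ]
130 [247, 155, 42, 42, 1372] [267.2 175.9]
130 [374, 217, 31, 36, 821] [387.9 235.1]
130 [263, 237, 51, 58, 1853] [288.8 261.6]
130 [322, 252, 14, 49, 516] [327.6 273.2]
200 [349, 118, 22, 22, 367] [359.3 128.3]
200 [247, 156, 41, 40, 1261] [267.1 175.8]
200 [377, 226, 19, 17, 190] [386.1 232.7]
200 [272, 238, 35, 10, 122] [289.  241.5]
200 [265, 245, 36, 43, 701] [279.4 262.7]
225 [350, 118, 20, 21, 326] [359.4 128.4]
225 [249, 157, 38, 38, 1156] [267.6 175.5]
225 [377, 227, 18, 16, 147] [386.1 232.7]
225 [271, 254, 29, 32, 379] [281.5 265.7]
btn [ 421.87761082 -213.58724398   22.        ] low [ 445.24212533 -349.23150403   14.        ]
drop [ 498.9 -478.9  102. ]
drop [ 497.6 -474.5  102. ]
drop [ 494.5 -475.7  102. ]
(np.float64(569.0), np.float64(-356.4), np.float64(45.0))
```

View pics/w1c.png

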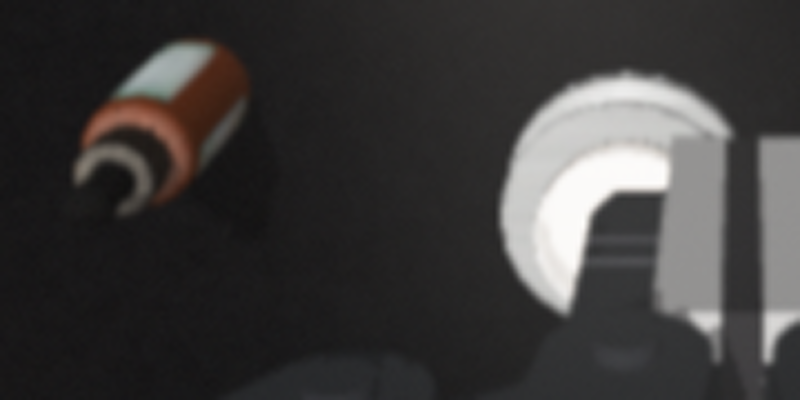

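```bash
python3 -m jog '[[0,0,0,0,0,40,1],[0,0,0,0,0,40,1],[0,0,0,-30,-17,0,1],[0,0,0,-30,-17,0,1],[0,0,0,-30,-17,0,1]]' | sed -n '2p;4p'
python3 -m jog '[[0,0,0,-30,-17,0,1],[0,0,0,-27,-17,0,1],[0,0,0,0,0,40,1],[0,0,0,0,0,40,1],[0,0,0,0,0,12,1]]' | sed -n '2p;4p'
python3 -m jog '[[0,0,0,0,0,0,1],[0,0,0,0,0,0,1]]' | sed -n '2p;4p'
python3 - <<'E'
from bench import r
from h import *
import cv2
s=r.sense();d=r.snapshot('wrist');im=d['pixels'];cv2.imwrite('pics/w2.png',im[:,:,::-1])
print(s['time'],s['tool_pos'])
for p in [(573,-355,45),(497,-479,102)]: print(p,np.round(proj(d,s,p)))
g=im.min(2)
for t in (130,170,200,225):
    k,_,st,c=cv2.connectedComponentsWithStats((g>t).astype('uint8'))
    for i in range(1,k):
        if st[i,4]>300: print(t,st[i].tolist(),c[i].round(1))
E
```

```text
tool_pos: [515.4, -354.7, 272.8]
ft_force: [0.9, 0.2, 1.0]
tool_pos: [557.0, -402.6, 175.1]
ft_force: [-0.2, 1.3, -0.8]
tool_pos: [559.0, -404.2, 182.2]
ft_force: [-0.4, 0.1, 1.0]
4.6 [ 559.01054135 -404.24727596  182.21276527]
(573, -355, 45) [381. 194.]
(497, -479, 102) [172. 161.]
130 [304, 0, 72, 71, 4229] [339.3  32.7]
130 [505, 110, 79, 52, 3119] [546.7 133.3]
130 [325, 145, 95, 95, 7011] [371.9 192.2]
130 [297, 251, 16, 48, 551] [305.6 271.8]
130 [321, 251, 16, 51, 588] [327.4 273.1]
130 [401, 254, 72, 66, 3183] [439.3 282. ]
130 [103, 303, 87, 19, 1030] [144.3 312.2]
170 [304, 0, 71, 70, 4130] [339.3  32.5]
170 [534, 111, 50, 50, 1931] [558.4 135.6]
170 [513, 112, 32, 31, 345] [526.3 119.7]
170 [326, 146, 94, 94, 6838] [371.9 192.3]
170 [299, 252, 13, 41, 395] [305.6 271. ]
170 [322, 252, 14, 49, 456] [327.5 272.9]
170 [404, 258, 68, 61, 1949] [439.4 279.6]
170 [103, 303, 86, 19, 952] [144.2 312.2]
200 [305, 0, 70, 70, 4077] [339.3  32.4]
200 [326, 146, 93, 93, 6648] [371.9 191.8]
200 [104, 304, 85, 17, 882] [144.  312.3]
225 [305, 0, 70, 69, 4021] [339.3  32.1]
225 [327, 147, 92, 92, 6327] [372.2 191.3]
225 [104, 304, 85, 17, 808] [143.8 312.3]
```

View pics/w2.png

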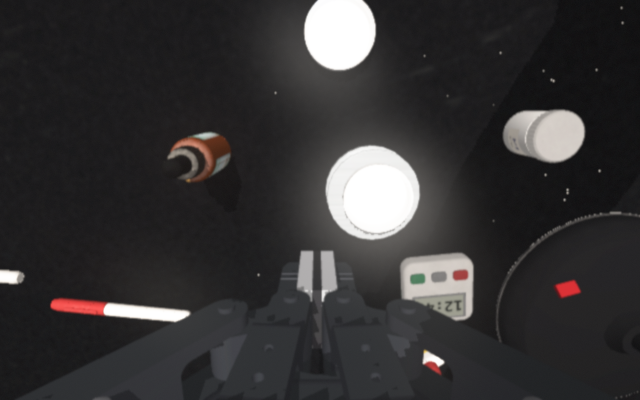

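The view shows the raised dish's top at about (379,199), the riser around it at (373,192), and the dropper's black tip near (172,167).

Run:
```python
from bench import r
from h import *
import cv2
s=r.sense();d=r.snapshot('wrist');im=d['pixels']
print(s['tool_pos'])
c=im[140:245,320:425].max(2); print(np.percentile(c,[50,80,95])); print(c[58,::4],c[20:105:4,58])
print('dish',wray(d,s,379,199,45),'riser',wray(d,s,372.5,192.5,20)); 
for u,v in [(172,167),(170,165),(175,168)]: print('drop',wray(d,s,u,v,102))
cc=cv2.resize(im[120:260,140:440,::-1],(800,373),interpolation=cv2.INTER_CUBIC)
cc=(255*(cc/255.)**.6).astype('uint8');cv2.imwrite('pics/w2c.png',cc)
```

```text
[ 559.35978267 -404.59214636  183.06217651]
[238. 255. 255.]
[ 79  83 230 240 241 241 251 255 255 255 255 255 255 255 255 255 255 255
 255 255 255 255 252 254 240 100  88] [241 254 255 255 255 255 255 255 255 255 255 255 255 255 255 255 254 254
 199 233  96  94]
dish [ 577.49991472 -358.14103862   45.        ] riser [ 577.53485354 -359.74351838   20.        ]
drop [ 501.0269725  -481.14464275  102.        ]
drop [ 499.48877922 -481.81929032  102.        ]
drop [ 502.18156727 -479.61328042  102.        ]
```

View pics/w2c.png

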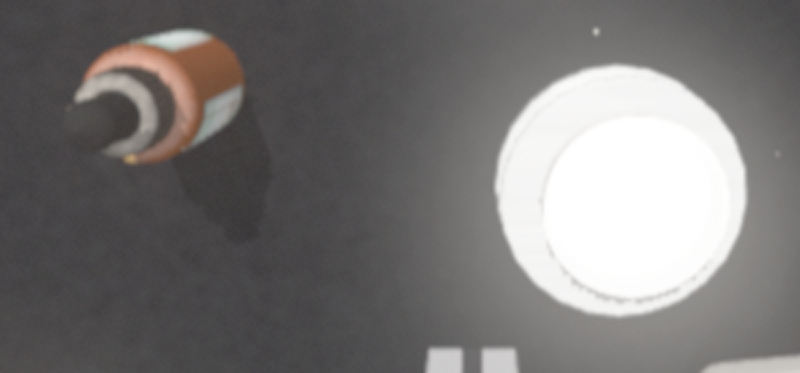

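```bash
python3 -m jog '[[0,0,0,-1,25,0,1],[0,0,0,0,25,0,1],[0,0,0,0,0,20,1],[0,0,0,0,0,25,1],[0,0,0,0,0,20,1]]' | sed -n '2p;4p'
python3 -m jog '[[0,0,0,0,0,15,1],[0,0,0,0,0,12,1],[0,0,0,0,0,8,1],[0,0,0,0,0,5,1],[0,0,0,0,0,0,1]]' | sed -n '2p;4p'
python3 -m jog '[[0,0,0,0,0,0,1],[0,0,0,0,0,0,1]]'
```

```text
tool_pos: [575.6, -356.8, 116.3]
ft_force: [0.7, 0.2, 0.2]
tool_pos: [574.3, -356.4, 74.1]
ft_force: [-0.0, -0.2, 0.8]
time: 5.9
tool_pos: [574.8, -356.8, 75.3]
tcp_rot: [-180.0, 0.1, 162.1]
ft_force: [-0.0, -0.5, -0.3]
finger_gap: -0.1
grip_force: 0.0
```

```bash
python3 -m jog '[[0,0,0,0,0,5,1],[0,0,0,0,0,5,1],[0,0,0,0,0,0,1],[0,0,0,0,0,0,1],[0,0,0,0,0,0,1]]'|sed -n 2p
python3 - <<'E'
from bench import r
import cv2,numpy as np
a=r.snapshot('scene')['pixels'][140:260,220:400,::-1];b=r.snapshot('side')['pixels'][150:270,220:400,::-1]
cv2.imwrite('pics/p1.png',cv2.resize(np.hstack([a,b]),(800,267),interpolation=cv2.INTER_CUBIC))
E
```

```text
tool_pos: [574.4, -356.4, 64.3]
```

View pics/p1.png

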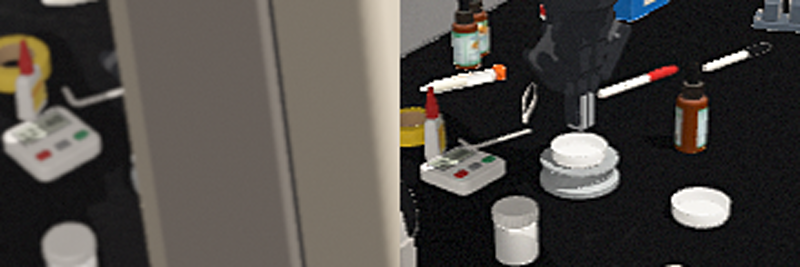

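The side view shows the fingertips at (583,128) in the picture, straight above the dish at (579,148) and clear of it. I'll hold here, then go to the dropper.

```bash
for i in 1 2 3 4 5; do python3 -m jog '[[0,0,0,0,0,0,1],[0,0,0,0,0,0,1],[0,0,0,0,0,0,1],[0,0,0,0,0,0,1],[0,0,0,0,0,0,1]]'|sed -n 2p; done
python3 -m jog '[[0,0,0,0,0,-20,1],[0,0,0,0,0,-40,1],[0,0,0,0,0,-40,1],[0,0,0,0,0,-25,1],[0,0,0,6,-25,0,1]]'|sed -n '2p;4p'
python3 -m jog '[[0,0,0,8,-34,0,1],[0,0,0,8,-34,0,1],[0,0,0,7,-28,0,1],[0,0,0,4,-20,0,1],[0,0,0,0,0,0,1]]'|sed -n '2p;4p'
python3 -m jog '[[0,0,0,0,0,0,1],[0,0,0,0,0,0,1]]'
```

```text
tool_pos: [574.4, -356.4, 64.3]
tool_pos: [574.4, -356.4, 64.3]
tool_pos: [574.3, -356.4, 64.3]
tool_pos: [574.4, -356.4, 64.3]
tool_pos: [574.4, -356.4, 64.3]
tool_pos: [564.8, -378.0, 196.0]
ft_force: [-0.3, -0.8, -0.5]
tool_pos: [497.9, -482.9, 189.2]
ft_force: [-0.3, -0.1, 0.3]
time: 10.2
tool_pos: [500.4, -479.5, 189.2]
tcp_rot: [180.0, 0.0, 162.2]
ft_force: [0.9, 0.1, 0.2]
finger_gap: 0.1
grip_force: 0.0
```

```bash
python3 -m jog '[[0,0,0,0,0,15,1],[0,0,0,0,0,18,1],[0,0,0,0,0,12,1],[0,0,0,0,0,8,1],[0,0,0,0,0,6,1]]'|sed -n '2p;4p'
python3 -m jog '[[0,0,0,0,0,5,1],[0,0,0,0,0,2,1],[0,0,0,0,0,0,1],[0,0,0,0,0,0,1],[0,0,0,0,0,0,1]]'|sed -n '2p;4p'
python3 - <<'E'
from bench import r
import cv2,numpy as np
a=r.snapshot('scene')['pixels'][110:230,300:450,::-1];b=r.snapshot('side')['pixels'][120:240,280:430,::-1]
cv2.imwrite('pics/p2.png',cv2.resize(np.hstack([a,b]),(800,320),interpolation=cv2.INTER_CUBIC))
E
```

```text
tool_pos: [499.6, -479.8, 129.0]
ft_force: [0.0, 0.9, 0.7]
tool_pos: [499.9, -480.8, 124.0]
ft_force: [1.2, -0.4, -0.4]
```

View pics/p2.png

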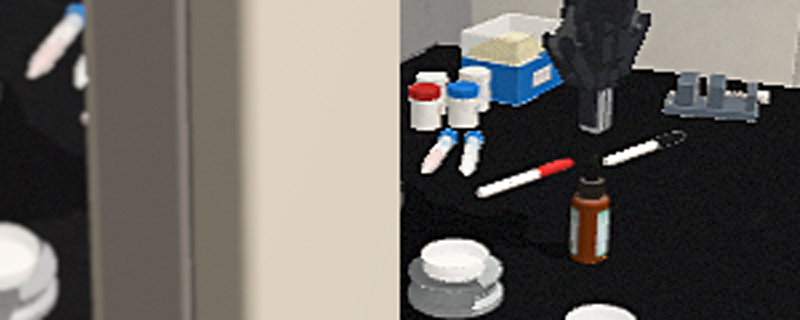

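The side view shows the fingertips at (595,132), directly above the dropper's tip at (592,155), with a gap of about 20 mm. I'll hold, then lift and cross to above the button.

```bash
for i in 1 2 3 4 5; do python3 -m jog '[[0,0,0,0,0,0,1],[0,0,0,0,0,0,1],[0,0,0,0,0,0,1],[0,0,0,0,0,0,1],[0,0,0,0,0,0,1]]'|sed -n 2p; done
python3 -m jog '[[0,0,0,0,0,-20,1],[0,0,0,0,0,-40,1],[0,0,0,0,0,-40,1],[0,0,0,0,0,-40,1],[0,0,0,0,0,-8,1]]'|sed -n '2p;4p'
python3 -m jog '[[0,0,0,20,29,0,1],[0,0,0,20,29,0,1],[0,0,0,20,29,0,1],[0,0,0,20,29,0,1],[0,0,0,20,29,0,1]]'|sed -n '2p;4p'
python3 -m jog '[[0,0,0,20,29,0,1],[0,0,0,20,29,0,1],[0,0,0,17,27,0,1],[0,0,0,0,0,0,1],[0,0,0,0,0,0,1]]'
python3 - <<'E'
from bench import r
from h import *
import cv2
s=r.sense();d=r.snapshot('wrist');im=d['pixels']
print(s['tool_pos'],proj(d,s,(421.5,-213.5,22)))
k,_,st,c=cv2.connectedComponentsWithStats((im.min(2)>200).astype('uint8'))
for i in range(1,k):
    if st[i,4]>200: print(st[i].tolist(),c[i].round(1),wray(d,s,*c[i],22).round(1))
E
```

```text
tool_pos: [499.7, -480.4, 123.3]
tool_pos: [499.7, -480.4, 123.3]
tool_pos: [499.7, -480.5, 123.3]
tool_pos: [499.7, -480.5, 123.3]
tool_pos: [499.7, -480.4, 123.3]
tool_pos: [501.3, -482.2, 278.9]
ft_force: [-0.4, 0.3, 0.5]
tool_pos: [448.3, -310.4, 270.7]
ft_force: [0.9, 0.6, -0.1]
time: 15.3
tool_pos: [420.9, -213.0, 271.4]
tcp_rot: [-180.0, 0.0, 162.2]
ft_force: [0.1, 0.5, -0.0]
finger_gap: 0.1
grip_force: 0.0
[ 420.85924971 -213.00369857  271.35321849] (np.float64(316.59415730002326), np.float64(172.85587003195945))
[387, 0, 253, 273, 34846] [517.2 117.4] [429.9   6.5  22. ]
[305, 160, 25, 25, 471] [317.1 172.2] [ 421.  -212.8   22. ]
[614, 188, 26, 19, 229] [627.  196.1] [552.7 109.5  22. ]
[190, 202, 47, 45, 1671] [212.8 224.2] [ 441.8 -344.9   22. ]
```

The blob at (317,172) puts the button cap at (421,-213), so I'm on its axis. Descending.

```bash
python3 -m jog '[[0,0,0,0,0,25,1],[0,0,0,0,0,40,1],[0,0,0,0,0,40,1],[0,0,0,0,0,40,1],[0,0,0,0,0,30,1]]'|sed -n '2p;4p'
python3 -m jog '[[0,0,0,0,0,20,1],[0,0,0,0,0,15,1],[0,0,0,0,0,10,1],[0,0,0,0,0,6,1],[0,0,0,0,0,0,1]]'|sed -n '2p;4p'
python3 -m jog '[[0,0,0,0,0,0,1],[0,0,0,0,0,0,1],[0,0,0,0,0,0,1]]'
```

```text
tool_pos: [419.7, -213.7, 93.3]
ft_force: [-0.9, 0.1, -0.3]
tool_pos: [420.5, -213.6, 44.7]
ft_force: [-0.0, -0.6, -0.4]
time: 16.65
tool_pos: [421.4, -213.7, 46.2]
tcp_rot: [-180.0, 0.1, 162.1]
ft_force: [-0.2, 0.5, 0.6]
finger_gap: 0.1
grip_force: 0.0
```

```bash
python3 -m jog '[[0,0,0,0,0,8,1],[0,0,0,0,0,8,1],[0,0,0,0,0,4,1],[0,0,0,0,0,0,1],[0,0,0,0,0,0,1]]'|sed -n '2p;4p'
python3 -m jog '[[0,0,0,0,0,0,1],[0,0,0,0,0,0,1],[0,0,0,0,0,0,1]]'|sed -n '2p;4p'
python3 -m jog '[[0,0,0,0,0,2,1],[0,0,0,0,0,0,1],[0,0,0,0,0,0,1]]'|sed -n '2p;4p'
```

```text
tool_pos: [420.6, -213.2, 25.0]
ft_force: [-0.5, 0.9, -0.0]
tool_pos: [421.0, -213.5, 25.6]
ft_force: [0.1, -0.6, -0.8]
tool_pos: [420.7, -213.3, 23.2]
ft_force: [0.0, -0.4, -0.1]
```

Now press: about 6 mm more quickly, then small steps guided by the force.

```bash
python3 -m jog '[[0,0,0,0,0,4,1],[0,0,0,0,0,3,1]]'|sed -n '1,2p;4p'
python3 -m jog '[[0,0,0,0,0,0.5,1]]'|sed -n '1,2p;4p'
```

```text
time: 17.95
tool_pos: [421.2, -213.6, 16.4]
ft_force: [0.7, 0.3, 3.0]
time: 18.05
tool_pos: [421.2, -213.6, 16.0]
ft_force: [-1.0, 1.3, 7.1]
```

```bash
python3 -m jog '[[0,0,0,0,0,0,1],[0,0,0,0,0,0,1]]'|sed -n '1,2p;4p'
```

```text
time: 18.25
tool_pos: [421.2, -213.6, 16.1]
ft_force: [1.1, 0.6, 3.7]
```

```bash
python3 -m jog '[[0,0,0,0,0,0.5,1]]'|sed -n '1,2p;4p'; python3 -m jog '[[0,0,0,0,0,0.2,1]]'|sed -n '1,2p;4p'
```

```text
time: 18.35
tool_pos: [421.3, -213.7, 15.9]
ft_force: [-2.1, 0.9, 12.6]
time: 18.45
tool_pos: [421.3, -213.7, 15.9]
ft_force: [-1.5, 2.3, 12.5]
```

```bash
python3 -m jog '[[0,0,0,0,0,-0.2,1],[0,0,0,0,0,0,1]]'|sed -n '1,2p;4p'; python3 -m jog '[[0,0,0,0,0,0,1],[0,0,0,0,0,-10,1],[0,0,0,0,0,-20,1],[0,0,0,0,0,-30,1],[0,0,0,0,0,-30,1]]'|sed -n '1,2p;4p'
python3 -m jog '[[0,0,0,0,0,-30,1],[0,0,0,0,0,-30,1],[0,0,0,0,0,0,1],[0,0,0,0,0,0,1],[0,0,0,0,0,0,1]]'
python3 - <<'E'
from bench import r
from h import *
import cv2
s=r.sense();d=r.snapshot('wrist');im=d['pixels']
k,_,st,c=cv2.connectedComponentsWithStats((im.min(2)>200).astype('uint8'))
for i in range(1,k):
    if st[i,4]>300: print(st[i].tolist(),wray(d,s,*c[i],22).round(1))
E
```

```text
time: 18.65
tool_pos: [421.2, -213.7, 16.0]
ft_force: [-1.6, 0.5, 9.4]
time: 19.15
tool_pos: [419.8, -212.8, 105.7]
ft_force: [0.3, -0.8, -0.4]
time: 19.65
tool_pos: [420.0, -212.9, 164.1]
tcp_rot: [180.0, -0.1, 162.1]
ft_force: [-0.5, -0.0, -0.4]
finger_gap: 0.0
grip_force: 0.0
[425, 0, 75, 252, 4811] [402.1 -86.5  22. ]
[460, 0, 180, 326, 30564] [441.  -22.2  22. ]
[301, 180, 33, 33, 839] [ 421.1 -212.8   22. ]
[147, 234, 64, 60, 2927] [ 441.  -343.7   22. ]
```

The button was pressed onto its stop and released, the arm is clear, and the order was kept. Handing in.

```bash
python3 -c "
from bench import r
print(r.hand_in())"
```

```text
the job is handed in; nothing more can be done
None
```

I pointed at the raised dish, then the single dropper bottle, each held about 2 s at roughly 20 mm with no contact; I then pressed the button onto its stop for about half a second (about 13 N peak), released it and handed in at about 20 s, with no verdict returned.

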